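Shut the blue parts case

TASK

Three small steel parts cases stand open on the workbench. Lower the hinged lid of the blue one, which has the bearing in it, until it is fully closed; lower it gently, without slamming it. Leave the red and the yellow case as they are, with their lids open.

Things in the scene. Friction and masses are not known exactly. Their poses are not given: they have to be found in the camera images.
- blue_case: Base of the blue steel parts case, a fixed open box 110 mm deep (x) by 110 mm wide (y), rim 55 mm above the bench. A loose bearing, 62 mm across, lies in it. Origin: centre of its underside, on the bench. x points from the front, turned up to 70 degrees either way from facing the robot, to the hinge side; z up. The hinge line runs along y at x = +55 mm, z = 55 mm.
- blue_lid (a joint): Opening angle of the blue lid (rad): 0 closed, 1.57 upright; starts at 1.1 to 1.5, leaning forward over the case. A plain panel without handle, 118 mm wide, 8 mm thick (outward from the hinge line), 114 mm from hinge line to front edge; 12 mm skirt inside. Stiff hinge: it stays where left; 1 to 5 N near the front edge, pushing on the outer face (away from the case's mouth), close it.
- red_lip (a point): Middle of the free front edge of the red case's lid, on its outer face. This case is like the blue one but for its colour, also open by 1.1 to 1.5 rad, with one rusty nut inside. The three cases stand left of, right of and behind the vice, in any order. Axes: x along the lid to its hinge, y along the edge, z out of the outer face.
- yellow_lip (a point): The same point, with the same axes, on the lid of the yellow case, which is again like the blue one and also open by 1.1 to 1.5 rad, with one rusty washer inside.
Things that resemble listed ones, but are neither listed nor needed, are in the scene too. Of the things like the blue_case, leave any that is turquoise or white; of the rest the larger one is meant.

How it is judged:
At the end, for the whole second after the job is handed in: The blue lid is closed to within 0.08 rad (its front edge within about 9 mm of fully down), and the front edges of the red and the yellow lid are within 30 mm of where they started (value of joint blue_lid below 0.08 rad and distance of each of red_lip, yellow_lip from where it was at the start of the episode below 0.03 m); the robot touches nothing.
It fails at once if the blue lid is slammed: it closes faster than 2.5 rad/s (0.29 m/s at its front edge) over the last 0.3 rad (value of joint blue_lid below 0.3 rad and velocity of joint blue_lid below -2.5 rad/s).
It fails at once if the red lid is moved by more than 30 mm at its front edge (distance of red_lip from where it was at the start of the episode above 0.03 m).
It fails at once if the yellow lid is moved by more than 30 mm at its front edge (distance of yellow_lip from where it was at the start of the episode above 0.03 m).
It also fails if it takes over 32 s, if anything falls off the work surface, if the arm or the gripper's body presses on something with over 40 N, if the wrist force passes 120 N, or if a joint passes its speed limit or range.

ROBOT

A 7-joint arm with a two-finger parallel gripper is mounted at the origin on a cart in front of the work surface, level with it; the furniture and walls round the work are solid. World frame = base frame: x ahead of the robot, y to its left, z up, the work surface at z = 0. Lengths are in m, angles in rad, forces in N, time in s.
With the tool pointing down it reaches from about 0.4 to 0.85 m from the base axis. Payload 4.4 kg.
Tool frame: the origin (TCP) lies between the finger pads; the fingertips stand 22 mm ahead of it and the grasp point (between the pads) lies 3 mm ahead of it; z points along the fingers, y is the line along which they close (so a half turn about z gives the same grasp; the last joint's range is limited). The gripper opens to 94 mm and grips with 3 to 60 N. Pads are 16 mm wide; open, the fingers measure 119 mm over their backs; the gripper's body (75 mm by 177 mm) begins 78 mm behind the grasp point.
Start: joints at [1.178, 0.628, 0.038, 1.517, -0.027, 0.996, -0.02], TCP at [0.209, -0.616, 0.227] pointing down, gripper open.
Joint ranges: [-3.06, 3.06], [-0.37, 2.12], [-1.25, 1.32], [0.18, 2.47], [-1.1, 4.24], [0.23, 1.98], [-2.94, 2.94]. Speed limits (rad/s): [2.57, 2.57, 3.14, 3.14, 3.14, 3.14, 3.14].

INTERFACE

Orientations are given as a unit quaternion [x, y, z, w].
In Python, from workcell import bot gives the robot as it stands.
- The arm moves only by the tool apply_moves, never from a script. Its argument "motion" is a list of rows, each a list of 5 numbers: the closure, from 0 (fully open) to 1 (shut), then the shift along the tool's x, y, z scaled (see below), then the turn about the tool's z scaled (see below). A call has exactly 5 rows; each row is the pose to reach, as a shift and turn from the pose commanded when the call began, along the tool's axes at that moment; what a row does not reach only later rows make up. The controller multiplies each number of a shift by 40 cm and each number of a turn by 2 rad. A row lasts 1/10 s, in which the tool goes at most 50 mm and 8.59 degrees, less where a joint would pass 70% of its speed; a pose out of reach is approached as far as the arm can. A call with a number of a shift or a turn outside -1 to 1 is refused whole. A call with a gripper value outside its range is refused whole. The fingers move at their own pace and stop on an object; the grip force is fixed at half the most. Time passes only in rows, so rows that repeat a pose let the fingers close, or fill a call up. It gives the time, the measured TCP pose, the force, the opening and the grip force at its end, in the units of the state.
- bot.read_state(): the state, without advancing time (a new reading comes with each control period).
- bot.read_camera(name): name is "scene" or "top"; returns (picture, depth): 400x640x3 uint8, red, green, blue; 400x640 float32, m along the optical axis (not along the pixel's ray), 0 where there is no reading.
- bot.camera_info(name): a dict with "mtx" (3x3 intrinsics, pixels), "rvec" (rotation vector, rad) and "tvec" (3), from world to camera coordinates, as OpenCV has them. Camera axes: x right, y down, z forward; pixel columns grow to the right and rows downward; lengths in m; the calibration is good to about 2 mm. A picture is of the moment at which its call begins. camera_info takes no time and is no camera call.
- bot.close_job(): hands the job in; it is judged then, once.
The state is a dict: "time": time; "q": joint angles; "joint_velocities": joint speeds; "joint_torque": joint torques, N m; "ee_pos": TCP position; "orientation": TCP orientation; "ft_force": force on the tool from outside, world axes, zero at the start; "moment": the same for the moment, N m; "gripper_width": finger opening in m; "grip_force": force on a finger pad.
Only numpy, scipy, OpenCV 4.12 (cv2) and the standard library are available. Lean on these libraries where they do the work, as an engineer would, in place of code of your own. Each camera call takes 0.05 s, during which the arm holds its last target. There are 200 camera calls.

## Working session

There is one attempt and no reset: what is moved stays moved. The work goes in short steps, Python scripts to look and compute and a tool call to move; the robot and the scene stay as the last step left them, time stands still between calls to the robot, and variables do not carry over. Pictures are saved under pics/ and viewed, at most 10 in all, crops included, and the job is handed in when it is done.

Besides the shell and the picture viewer there is one more tool, called after "Call:" by a JSON object that holds its "fn" and its "kwargs", one argument or row to a line. apply_moves: Moves the arm, as the interface text tells. Its arguments: {"type":"object","properties":{"motion":{"type":"array"}},"required":["motion"]}

```bash
mkdir -p pics
cat > h.py <<'E'
import numpy as np, cv2
from workcell import bot
def cam(n):
    p,d=bot.read_camera(n); return p,d
def pts(n,d):
    i=bot.camera_info(n); K=np.array(i["mtx"]); R=cv2.Rodrigues(np.array(i["rvec"],float))[0]; t=np.array(i["tvec"],float).ravel()
    v,u=np.mgrid[:d.shape[0],:d.shape[1]]
    c=np.stack([(u-K[0,2])/K[0,0]*d,(v-K[1,2])/K[1,1]*d,d],-1)
    return (c-t)@R
E
python3 - <<'E'
from h import *
for n in("scene","top"):
    p,d=cam(n); np.savez(f"{n}0.npz",p=p,d=d); cv2.imwrite(f"pics/{n}0.png",p[...,::-1])
s=bot.read_state(); print(s["time"],s["ee_pos"],s["orientation"],s["ft_force"])
E
```

```text
0.1 [ 0.20852111 -0.61506363  0.22668733] [ 9.86675086e-01  1.62700912e-01 -1.45964335e-04 -8.17026171e-04] [0.07454719 0.1355982  0.09952483]
```

View pics/scene0.png

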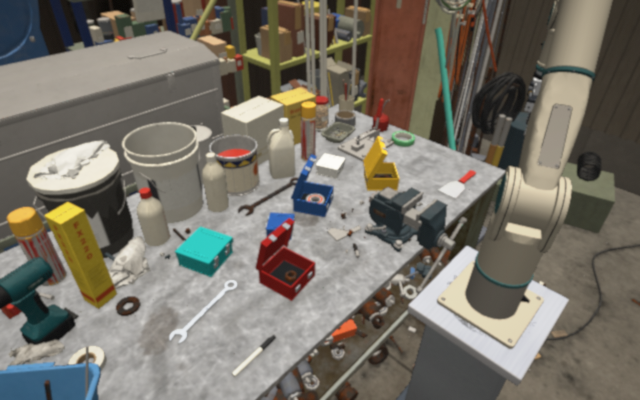

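View pics/top0.png

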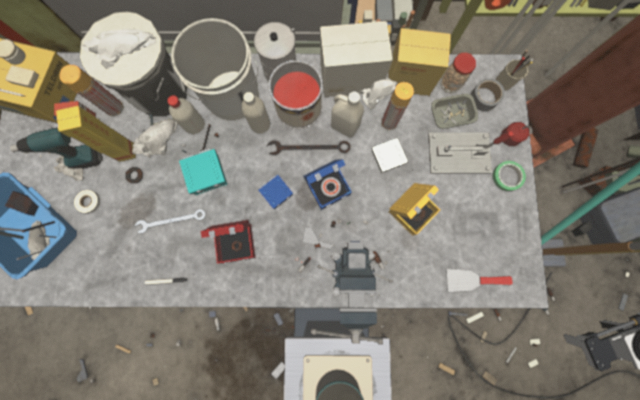

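Candidates (top view): an open blue case with a bearing at (328,185), a small flat blue box at (276,192), a turquoise box at (203,171), a white box at (390,155) and a light-blue bin at (30,230). The open case with the bearing fits the description. I'll check it in a crop and measure it.

Run:
```python
from h import *
T=np.load("top0.npz");S=np.load("scene0.npz")
a=cv2.resize(T["p"][145:225,280:370],None,fx=4,fy=4);b=cv2.resize(S["p"][145:225,280:370],None,fx=4,fy=4)
cv2.imwrite("pics/crop.png",np.hstack([a,b])[...,::-1])
P={}
for n,Z,box in(("top",T,(145,225,300,360)),("scene",S,(145,225,285,340))):
    W=pts(n,Z["d"]); hsv=cv2.cvtColor(Z["p"],cv2.COLOR_RGB2HSV)
    m=(hsv[...,0]>104)&(hsv[...,0]<130)&(hsv[...,1]>110)&(Z["d"]>0)
    k=np.zeros_like(m);k[box[0]:box[1],box[2]:box[3]]=1; m&=k
    w=W[m]; P[n]=w; print(n,len(w),w.min(0).round(3),w.max(0).round(3))
w=np.vstack(list(P.values())); 
rim=w[(w[:,2]>.048)&(w[:,2]<.06)]
r=cv2.minAreaRect(rim[:,:2].astype(np.float32)); print("rim",len(rim),r,cv2.boxPoints(r).round(3))
for n in P:
    l=P[n][P[n][:,2]>.075]; c=l.mean(0); u,s,v=np.linalg.svd(l-c,full_matrices=False)
    print(n,len(l),c.round(3),"n",v[2].round(3),(s/len(l)**.5).round(4), "top",l[l[:,2]>l[:,2].max()-.012].mean(0).round(3),l[:,2].max())
# other lids tops and everything tall nearby
W=pts("top",T["d"])
for nm,bx in(("red",(220,262,200,256)),("yel",(183,233,388,440))):
    q=W[bx[0]:bx[1],bx[2]:bx[3]].reshape(-1,3);q=q[q[:,2]>.03];print(nm,q.min(0).round(3),q.max(0).round(3))
q=W[240:320,300:385].reshape(-1,3);q=q[q[:,2]>.03];print("vice",q.min(0).round(3),q.max(0).round(3))
print("bottle/tub heights",[ (x,W[y,x].round(3)) for x,y in((347,115),(255,115),(398,100),(297,90),(390,155),(276,192))])
```

```text
top 306 [ 0.546 -0.039  0.001] [0.667 0.093 0.17 ]
scene 978 [ 0.546 -0.041  0.003] [0.692 0.183 0.168]
rim 174 ((0.6159317493438721, 0.030072368681430817), (0.10816974937915802, 0.11475350707769394), 27.6527156829834) [[ 0.541  0.056]
 [ 0.595 -0.046]
 [ 0.69   0.004]
 [ 0.637  0.106]]
top 223 [0.634 0.043 0.16 ] n [0.633 0.358 0.686] [0.0338 0.0097 0.0051] top [0.633 0.041 0.163] 0.17046085684452308
scene 200 [0.624 0.076 0.135] n [0.839 0.451 0.305] [0.0394 0.0231 0.0051] top [0.629 0.048 0.163] 0.16802063920532312
red [0.367 0.049 0.03 ] [0.504 0.384 1.167]
yel [ 0.367 -0.318  0.03 ] [0.623 0.049 1.167]
vice [ 0.227 -0.14   0.03 ] [0.439 0.06  1.167]
bottle/tub heights [(347, array([ 0.81 , -0.027,  0.15 ])), (255, array([0.812, 0.249, 0.142])), (398, array([ 0.827, -0.166,  0.217])), (297, array([0.913, 0.127, 0.105])), (390, array([ 0.72 , -0.173,  0.044])), (276, array([0.596, 0.192, 0.043]))]
```

View pics/crop.png

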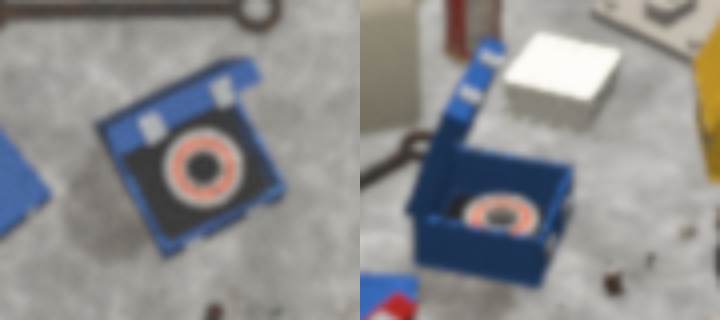

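The crop shows the open blue case with the bearing inside (left half, bearing near (205,165)), so the choice is right. Its hinge is on the far side, the case x axis is at a yaw of about 27.7°, and the lid is open by about 1.29 rad. The lip is at about (0.63, 0.042, 0.165). I'll raise, turn and close the fingers first.

Call:
{"fn": "apply_moves", "kwargs": {
  "motion": [
    [1,0,0,-0.1,-0.078],
    [1,0,0,-0.2,-0.078],
    [1,0,0,-0.2,-0.078],
    [1,0,0,-0.2,-0.078],
    [1,0,0,-0.2,-0.078]
  ]
}}

```text
time: 0.6
ee_pos: [0.2084, -0.6147, 0.306]
orientation: [0.971, 0.239, -0.0, -0.001]
ft_force: [0.7, 0.8, -0.2]
gripper_width: 0.0571
grip_force: 0.0
```

```bash
cat > go.py <<'E'
from h import *
from scipy.spatial.transform import Rotation as Ro
X=np.array([.886,.464,0]);H=np.array([.613,.030,.055])+.055*X  # hinge mid
def rel(tgt):  # scaled shift in tool axes
    s=bot.read_state(); return (Ro.from_quat(s["orientation"]).inv().apply(np.array(tgt)-s["ee_pos"])/.4).round(3)
def state():
    s=bot.read_state(); R=Ro.from_quat(s["orientation"]).as_matrix()
    print(s["time"],np.round(s["ee_pos"],3),"xaxis",R[:,0].round(3),"F",np.round(s["ft_force"],1),"w",s["gripper_width"])
E
python3 -c "
from go import *
state()
print(rel(H+.04*X+[0,0,.25]))"
```

```text
0.6 [ 0.208 -0.615  0.306] xaxis [0.886 0.464 0.   ] F [ 0.7  0.8 -0.2] w 0.057098017711429486
[ 1.882 -0.958  0.006]
```

Call:
{"fn": "apply_moves", "kwargs": {
  "motion": [
    [1,0.1,-0.05,0,0],
    [1,0.2,-0.1,0,0],
    [1,0.3,-0.15,0,0],
    [1,0.4,-0.2,0,0],
    [1,0.5,-0.25,0,0]
  ]
}}

```text
time: 1.1
ee_pos: [0.3396, -0.4319, 0.3059]
orientation: [0.971, 0.239, -0.001, -0.001]
ft_force: [0.4, 0.3, -0.9]
gripper_width: 0.0173
grip_force: 0.0
```

Call:
{"fn": "apply_moves", "kwargs": {
  "motion": [
    [1,0.1,-0.05,0,0],
    [1,0.2,-0.1,0,0],
    [1,0.3,-0.15,0,0],
    [1,0.4,-0.2,0,0],
    [1,0.5,-0.25,0,0]
  ]
}}

```text
time: 1.6
ee_pos: [0.4701, -0.2507, 0.3061]
orientation: [0.971, 0.239, -0.001, -0.001]
ft_force: [1.0, -0.3, -0.5]
gripper_width: 0.0007
grip_force: 0.0
```

Call:
{"fn": "apply_moves", "kwargs": {
  "motion": [
    [1,0.1,-0.05,0,0],
    [1,0.2,-0.1,0,0],
    [1,0.3,-0.15,0,0],
    [1,0.4,-0.2,0,0],
    [1,0.5,-0.25,0,0]
  ]
}}

```text
time: 2.1
ee_pos: [0.6008, -0.0697, 0.3058]
orientation: [0.971, 0.239, -0.001, -0.0]
ft_force: [0.5, -1.2, 0.6]
gripper_width: 0.0006
grip_force: 0.0
```

```bash
python3 -c "
from go import *
state()
print(rel(H+.04*X+[0,0,.25]))"
```

```text
2.1 [ 0.601 -0.07   0.306] xaxis [ 0.886  0.464 -0.003] F [ 0.5 -1.2  0.6] w 0.0005716183187394714
[ 0.38  -0.206  0.001]
```

Call:
{"fn": "apply_moves", "kwargs": {
  "motion": [
    [1,0.1,-0.055,0,0],
    [1,0.2,-0.11,0,0],
    [1,0.3,-0.165,0,0],
    [1,0.38,-0.206,0,0],
    [1,0.38,-0.206,0,0]
  ]
}}

```text
time: 2.6
ee_pos: [0.6975, 0.0796, 0.3042]
orientation: [0.97, 0.243, -0.001, -0.002]
ft_force: [0.2, 0.2, -0.0]
gripper_width: 0.0004
grip_force: 0.0
```

Call:
{"fn": "apply_moves", "kwargs": {
  "motion": [
    [1,0,0,0.1,0],
    [1,0,0,0.2,0],
    [1,0,0,0.3,0],
    [1,0,0,0.345,0],
    [1,0,0,0.345,0]
  ]
}}

```text
time: 3.1
ee_pos: [0.6936, 0.0707, 0.1645]
orientation: [0.971, 0.239, -0.005, -0.0]
ft_force: [0.3, 1.2, 0.3]
gripper_width: 0.0004
grip_force: 0.0
```

Run:
```python
from go import *
state()
for n in("scene","top"):
    p,d=cam(n)
    c=p[125:225,270:390] if n=="top" else p[100:220,270:390]
    cv2.imwrite(f"pics/{n}1.png",cv2.resize(c,None,fx=4,fy=4)[...,::-1])
```

```text
3.1 [0.694 0.071 0.164] xaxis [ 0.886  0.464 -0.009] F [0.3 1.2 0.3] w 0.0004129477914623719
```

View pics/scene1.png

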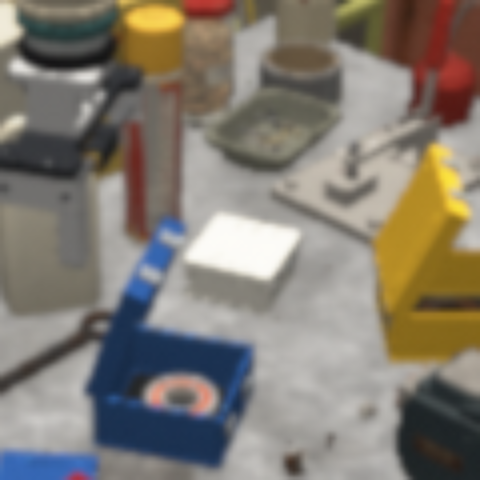

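The scene crop shows the closed fingers behind the lid, with the tip at about (75,255) and the lip at about (160,255), so they are clear of it. Now I'll push along the arc.

Call:
{"fn": "apply_moves", "kwargs": {
  "motion": [
    [1,-0.04,0,0,0],
    [1,-0.08,0,0,0],
    [1,-0.12,0,0,0],
    [1,-0.14,0,0,0],
    [1,-0.16,0,0.003,0]
  ]
}}

```text
time: 3.7
ee_pos: [0.6429, 0.0431, 0.1704]
orientation: [0.971, 0.239, 0.003, 0.0]
ft_force: [4.3, 1.1, -1.1]
gripper_width: -0.0001
grip_force: 1.5
```

Call:
{"fn": "apply_moves", "kwargs": {
  "motion": [
    [1,-0.01,0,0.003,0],
    [1,-0.02,0,0.008,0],
    [1,-0.03,0,0.014,0],
    [1,-0.04,0,0.022,0],
    [1,-0.04,0,0.022,0]
  ]
}}

```text
time: 4.2
ee_pos: [0.6252, 0.0342, 0.1588]
orientation: [0.971, 0.239, -0.001, 0.0]
ft_force: [1.4, -0.7, 0.5]
gripper_width: 0.0006
grip_force: 0.5
```

Run:
```python
from go import *
state()
s=bot.read_state();e=np.array(s["ee_pos"])-H;print("u",e@X,"v",e[:2]@[-X[1],X[0]])
n="scene";p,d=cam(n)
cv2.imwrite(f"pics/{n}2.png",cv2.resize(p[100:220,270:390],None,fx=4,fy=4)[...,::-1])
```

```text
4.2 [0.625 0.034 0.159] xaxis [ 0.886  0.464 -0.002] F [ 1.4 -0.7  0.5] w 0.0006287352189782386
u -0.042214018997284636 v -0.0019427337126013528
```

View pics/scene2.png

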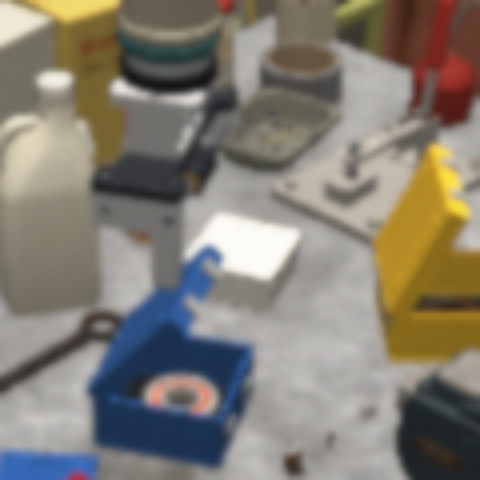

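The fingertip is on the lid's outer face, the lid is swinging forward (about 0.9 rad), and forces are small. I'll continue along the arc.

Call:
{"fn": "apply_moves", "kwargs": {
  "motion": [
    [1,-0.02,0,0.02,0],
    [1,-0.036,0,0.04,0],
    [1,-0.05,0,0.055,0],
    [1,-0.06,0,0.067,0],
    [1,-0.067,0,0.077,0]
  ]
}}

```text
time: 4.75
ee_pos: [0.6022, 0.0226, 0.128]
orientation: [0.971, 0.239, -0.0, -0.0]
ft_force: [1.5, 0.8, 1.4]
gripper_width: 0.0002
grip_force: 1.1
```

Call:
{"fn": "apply_moves", "kwargs": {
  "motion": [
    [1,-0.01,0,0.015,0],
    [1,-0.018,0,0.03,0],
    [1,-0.024,0,0.045,0],
    [1,-0.028,0,0.06,0],
    [1,-0.032,0,0.074,0]
  ]
}}

```text
time: 5.25
ee_pos: [0.5912, 0.0166, 0.0985]
orientation: [0.971, 0.239, -0.0, -0.0]
ft_force: [2.2, 0.3, 1.2]
gripper_width: 0.0005
grip_force: 1.0
```

Call:
{"fn": "apply_moves", "kwargs": {
  "motion": [
    [1,-0.002,0,0.009,0],
    [1,-0.004,0,0.018,0],
    [1,-0.005,0,0.027,0],
    [1,-0.005,0,0.036,0],
    [1,-0.005,0,0.036,0]
  ]
}}

```text
time: 5.75
ee_pos: [0.5892, 0.0157, 0.0852]
orientation: [0.971, 0.239, -0.0, 0.0]
ft_force: [-0.9, 0.0, 8.3]
gripper_width: 0.0004
grip_force: 4.0
```

Run:
```python
from go import *
state()
s=bot.read_state();e=np.array(s["ee_pos"])-H;print("u",e@X)
```

```text
5.75 [0.589 0.016 0.085] xaxis [ 0.886  0.464 -0.001] F [-0.9  0.   8.3] w 0.00038435618701616723
u -0.08274983712008448
```

Tip height and force both match a closed lid. I'll press slightly more, then lift away and look.

Call:
{"fn": "apply_moves", "kwargs": {
  "motion": [
    [1,0,0,0.004,0],
    [1,0,0,0.008,0],
    [1,0,0,0.008,0],
    [1,0,0,0.008,0],
    [1,0,0,0.008,0]
  ]
}}

```text
time: 6.25
ee_pos: [0.5893, 0.0157, 0.0849]
orientation: [0.971, 0.239, 0.0, 0.0]
ft_force: [-6.9, 0.1, 30.0]
gripper_width: 0.0004
grip_force: 14.8
```

Call:
{"fn": "apply_moves", "kwargs": {
  "motion": [
    [1,0,0,-0.05,0],
    [1,0,0,-0.15,0],
    [1,0,0,-0.27,0],
    [1,0,0,-0.39,0],
    [1,0,0,-0.5,0]
  ]
}}

```text
time: 6.75
ee_pos: [0.5884, 0.0152, 0.2831]
orientation: [0.971, 0.239, -0.001, 0.0]
ft_force: [1.4, 0.9, 1.0]
gripper_width: 0.0009
grip_force: 0.0
```

Call:
{"fn": "apply_moves", "kwargs": {
  "motion": [
    [1,0.1,0,0,0],
    [1,0.2,0,0,0],
    [1,0.3,0,0,0],
    [1,0.3,0,0,0],
    [1,0.3,0,0,0]
  ]
}}

```text
time: 7.25
ee_pos: [0.6947, 0.0713, 0.2796]
orientation: [0.971, 0.239, -0.002, 0.0]
ft_force: [0.1, 0.3, -0.8]
gripper_width: 0.0007
grip_force: 0.0
```

Run:
```python
from go import *
state()
p,d=cam("scene"); W=pts("scene",d); hsv=cv2.cvtColor(p,cv2.COLOR_RGB2HSV)
m=(hsv[...,0]>104)&(hsv[...,0]<130)&(hsv[...,1]>110)&(d>0)
w=W[m]; e=w-H; u=e@X; v=e[:,:2]@[-X[1],X[0]]
k=(abs(v)<.05)&(u>-.112)&(u<0)&(w[:,2]>.05)
A=np.c_[u[k],np.ones(k.sum())]; print(k.sum(),w[k,2].max(),np.linalg.lstsq(A,w[k,2],rcond=None)[0])
cv2.imwrite("pics/s3.png",cv2.resize(p[100:310,240:420],None,fx=2.8,fy=2.8)[...,::-1])
```

```text
7.25 [0.695 0.071 0.28 ] xaxis [ 0.885  0.465 -0.004] F [ 0.1  0.3 -0.8] w 0.0007251215325531796
597 0.07076993709436993 [0.00693142 0.06419958]
```

View pics/s3.png

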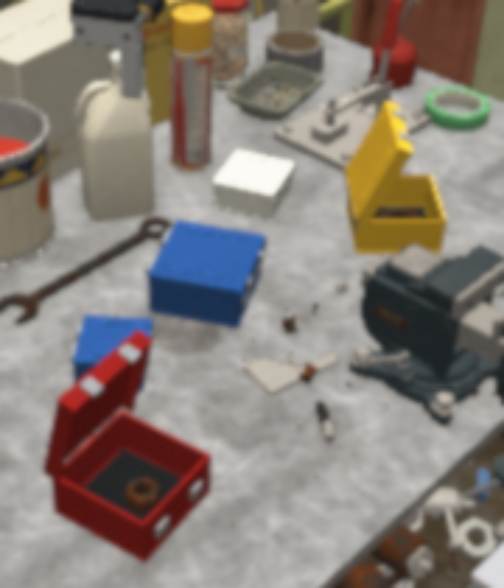

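The blue lid is flat and shut (crop (207,270), top at z ≈ 0.064, tilt under 0.01 rad). The red and yellow lids are still open, and the gripper is clear.

```bash
python3 -c "
from workcell import bot
print(bot.close_job())"
```

```text
the job is handed in; nothing more can be done
None
```

The blue case's lid is fully closed and was lowered gently; the red and yellow lids are still open and untouched, and the job is handed in (no verdict was returned).

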